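Drain the washed nuts in the tote's corner

TASK

The nuts in the white tote have just been washed: pick the tote up by its blue handle, bring it over the steel drip tray and tilt it so that its yellow corner is lowest and all four nuts slide together into that corner. Finish still holding it like that, at rest, with the yellow corner clear above the drip tray (no more than a hand's breadth or two up) to drain; spill no nut and leave the bottle, the jar and the concrete cube alone.

Things in the scene. Friction and masses are not known exactly. Their poses are not given: they have to be found in the camera images.
- tote: white open plastic tote, loose, 180 (x) x 140 (y) x 45 mm high, walls and floor 4 mm, 0.2 to 0.4 kg empty. Origin at the centre of its underside, z up out of the mouth. The corner at -x, +y is yellow (walls, floor). A rigid blue handle bridges its middle along y (see tote_handle) on a post 16 mm wide in x, 6 mm thick in y, outside each long wall, at y = -73 and +73 mm
- tote_handle (a point): middle of the blue handle bar, 90 mm straight above the tote's origin; axes as the tote's. The bar is 14 mm wide (x), 152 mm long (y), 20 mm high (80 to 100 mm above the underside), fixed to the tote, does not swing
- tote_corner (a point): inner floor corner of the yellow corner: at (-86, 66, 4) mm in the tote's frame; axes as the tote's
- nut0: loose plain steel hex nut, 23 mm across flats, 27 mm across corners, 13 mm thick, 35 g, lying flat on the tote's floor; origin at the centre of its underside. Wet and smooth: it slides once the floor slopes by about 7 to 11 degrees
- nut1: loose plain steel hex nut, 23 mm across flats, 27 mm across corners, 13 mm thick, 35 g, lying flat on the tote's floor; origin at the centre of its underside. Wet and smooth: it slides once the floor slopes by about 7 to 11 degrees
- nut2: loose plain steel hex nut, 23 mm across flats, 27 mm across corners, 13 mm thick, 35 g, lying flat on the tote's floor; origin at the centre of its underside. Wet and smooth: it slides once the floor slopes by about 7 to 11 degrees
- nut3: loose plain steel hex nut, 23 mm across flats, 27 mm across corners, 13 mm thick, 35 g, lying flat on the tote's floor; origin at the centre of its underside. Wet and smooth: it slides once the floor slopes by about 7 to 11 degrees
- drip_tray: shallow steel tray fixed to the bench, 220 (its x) x 170 (its y) x 22 mm high, walls 4 mm; origin at the centre of its underside
- wash_bottle: white bottle with red cap, 60 mm across, 150 mm high, loose; origin at the centre of its underside. To be left alone
- jar: amber jar with black lid, 64 mm across, 85 mm high, loose; origin at the centre of its underside. To be left alone
- test_cube: small concrete test cube with a red band, 50 mm, loose; origin at the centre of its underside. To be left alone
Mind the look-alikes: they are no part of the job. Leave any red or turquoise look-alike of the nut3 alone.

How it is judged:
By the outcome, as a careful person would: the job done as asked, in the order asked, and still so for the second after the job is handed in, while the arm keeps its last pose, push and grip.
It also fails if it takes over 48 s, if anything falls off the work surface, if the arm or the gripper's body presses on something with over 40 N, if the wrist force passes 120 N, or if a joint passes its speed limit or range.

ROBOT

A 6-joint arm with a two-finger parallel gripper is mounted at the origin on the work surface. World frame = base frame: x ahead of the robot, y to its left, z up, the work surface at z = 0. Lengths are in mm, angles in degrees, forces in N, time in s.
With the tool pointing down it reaches from about 400 to 825 mm from the base axis. Payload 7 kg.
Tool frame: the origin (TCP) lies midway between the tips of the shut fingers; the grasp point (between the pads) lies 19 mm behind it; z points along the fingers, y is the line along which they close (so a half turn about z gives the same grasp; the last joint's range is limited). The gripper opens to 88 mm and grips with 3 to 60 N. Pads are 19 mm wide; open, the fingers measure 130 mm over their backs; the gripper's body (78 mm by 193 mm) begins 47 mm behind the grasp point.
Start: joints at [-49.727, 20.546, 0.682, 0, -70.136, -16.507], TCP at [272.001, -617.746, 226.561] pointing down, gripper open.
Joint ranges: [-176.03, 176.03], [-82.01, 121.73], [-58.28, 71.71], [-173.87, 95.51], [-174.79, -0.11], [-173.66, 173.66]. Speed limits (degrees/s): [136.94, 136.94, 172.46, 180, 180, 180].

INTERFACE

Orientations are given as a 3x3 rotation matrix whose columns are the frame's x, y, z axes.
In Python, from workcell import manip gives the robot as it stands.
- The arm moves only by the shell command python3 -m inch 'ROWS' [FORCE]. ROWS is a JSON object whose one key "series" holds a list of rows, each a list of 5 numbers: the finger opening in m, from 0 to 0.0876, then the shift along the tool's x, y, z in m, then the turn about the tool's z in degrees. A call has 1 to 5 rows; each row shifts and turns the commanded pose from where the row before left it, along the tool's axes as they then stand; what a row does not reach is not made up. A row lasts 1/12 s, in which the tool goes at most 41.7 mm and 7.16 degrees, less where a joint would pass 70% of its speed; a pose out of reach is approached as far as the arm can. A call with a gripper value outside its range is refused whole. The fingers move at their own pace and stop on an object; FORCE is the grip in N (left out, the last holds). Time passes only in rows, so rows that do not move let the fingers close. It gives the time, the measured TCP pose, the force, the opening and the grip force at its end, in the units of the state.
- manip.sense(): the state, without advancing time (a new reading comes with each control period).
- manip.get_image(name): name is "side" or "top" or "wrist"; returns the picture (400x640x3 uint8, red, green, blue); there is no depth.
- manip.get_calibration(name): a dict with "fx", "fy", "cx", "cy" (pixels), "R" (3x3) and "t" (3): a world point X has camera coordinates R X + t. Camera axes: x right, y down, z forward; pixel columns grow to the right and rows downward; lengths in mm; the calibration is good to about 2 mm. A picture is of the moment at which its call begins: read the wrist's pose just before it. get_calibration takes no time and is no camera call; for the wrist camera it gives the pose at the moment of the call.
- manip.sign_off(): hands the job in; it is judged then, once.
Trained networks look in the newest picture that a camera, given by its name, has taken for a name from the list of things; names that differ only in an ending like _2 or _b are one class to them, and where a whole thing is asked for, a point or a joint stands for the part that bears it (a point fixed in the world has none). Each returns a list of dicts, best first, with "p" (0 to 1); they miss things now and then, are a little off and sometimes report something else, mostly with a low value. They report only what shows in the picture. A call takes as long as a camera call. They do not tell look-alikes from the thing itself.
- manip.trace(label, camera): "mask" (400x640 bool, what is visible of it) and "rect" ([left, top, right, bottom] in pixels, round what is visible of it).
- manip.landmark_of(label, camera): "centre" ([column, row] in pixels: a listed point, or the origin of a listed thing).
The state is a dict: "time": time; "joints": joint angles; "joint_vel": joint speeds; "effort": joint torques, N m; "ee_pos": TCP position; "ee_rot": TCP orientation; "wrist_force": force on the tool from outside, world axes, zero at the start; "wrist_torque": the same for the moment, N m; "gripper_width": finger opening in mm; "grasp_force": force on a finger pad.
Only numpy, scipy, OpenCV 4.12 (cv2) and the standard library are available. Lean on these libraries where they do the work, as an engineer would, in place of code of your own. Each camera call takes 0.05 s, during which the arm holds its last target. There are 200 camera calls.

## Working session

There is one attempt and no reset: what is moved stays moved. The work goes in short steps, Python scripts to look and compute and a shell command to move; the robot and the scene stay as the last step left them, time stands still between calls to the robot, and variables do not carry over. Pictures are saved under pics/ and viewed, at most 10 in all, crops included, and the job is handed in when it is done.

```bash
mkdir -p pics && ls && python3 - <<'E'
from workcell import manip
import cv2
import numpy as np
for n in ("top","side"):
    im=manip.get_image(n); cv2.imwrite(f"pics/{n}0.png",im[:,:,::-1])
    c=manip.get_calibration(n); print(n,c["fx"],c["cx"],c["cy"],np.round(-np.array(c["R"]).T@c["t"]),np.round(c["R"],2).tolist())
    for l in ("tote_handle","tote_corner","tote","drip_tray","wash_bottle","jar","test_cube","nut0"):
        print(l,[(round(d["p"],2),np.round(d["centre"]).tolist()) for d in manip.landmark_of(l,n)][:5])
print(manip.sense()["time"])
E
```

```text
pics
top 431.48763061846165 321.31982114199707 204.43897910998786 [ 378.  -90. 1098.] [[-0.01, -1.0, -0.0], [-0.98, 0.01, -0.18], [0.18, 0.0, -0.98]]
tote_handle [(0.84, [404.0, 220.0])]
tote_corner [(0.98, [354.0, 231.0])]
tote [(0.97, [399.0, 224.0])]
drip_tray [(0.64, [178.0, 215.0])]
wash_bottle [(0.87, [343.0, 143.0])]
jar [(0.73, [231.0, 142.0])]
test_cube [(0.74, [289.0, 276.0])]
nut0 [(0.65, [398.0, 222.0]), (0.49, [410.0, 219.0]), (0.47, [398.0, 245.0]), (0.45, [406.0, 201.0]), (0.43, [334.0, 222.0])]
side 365.65580808648616 316.3611632692744 195.72014711703872 [  29. -611.  519.] [[0.68, -0.73, -0.01], [-0.37, -0.34, -0.86], [0.63, 0.59, -0.5]]
tote_handle [(0.61, [372.0, 233.0]), (0.56, [367.0, 271.0])]
tote_corner [(0.65, [322.0, 251.0])]
tote [(0.79, [366.0, 270.0]), (0.22, [321.0, 251.0])]
drip_tray [(0.57, [222.0, 181.0])]
wash_bottle [(0.62, [378.0, 206.0]), (0.17, [366.0, 268.0])]
jar [(0.59, [297.0, 174.0])]
test_cube [(0.71, [234.0, 240.0]), (0.15, [389.0, 277.0])]
nut0 [(0.71, [389.0, 261.0]), (0.62, [406.0, 233.0]), (0.56, [366.0, 268.0]), (0.51, [350.0, 280.0]), (0.47, [387.0, 275.0])]
0.9
```

View pics/top0.png

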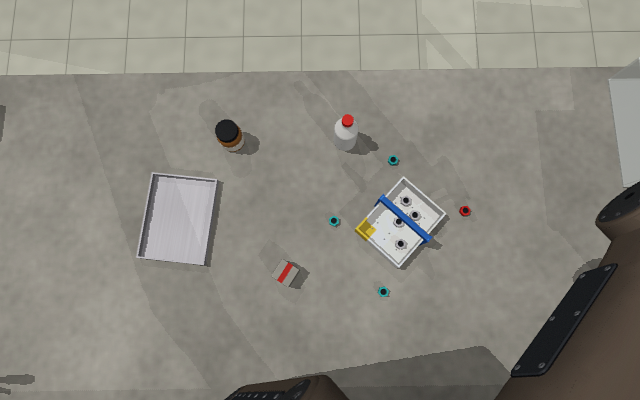

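View pics/side0.png

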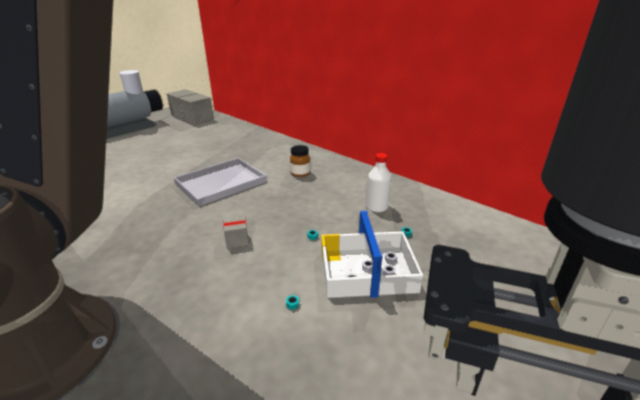

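```bash
cat > h.py <<'E'
from workcell import manip
import numpy as np, cv2
def P(c): K=np.array([[c["fx"],0,c["cx"]],[0,c["fy"],c["cy"]],[0,0,1]]); return K@np.c_[np.array(c["R"]),np.array(c["t"])]
def tri(p1,c1,p2,c2):
    X=cv2.triangulatePoints(P(c1),P(c2),np.array(p1,float).reshape(2,1),np.array(p2,float).reshape(2,1)); return (X[:3]/X[3]).ravel()
def plane(px,c,z):
    R,t=np.array(c["R"]),np.array(c["t"]); px=np.atleast_2d(px).astype(float)
    d=np.c_[(px[:,0]-c["cx"])/c["fx"],(px[:,1]-c["cy"])/c["fy"],np.ones(len(px))]@R; o=-R.T@t
    return o+d*((z-o[2])/d[:,2])[:,None]
def blue(im):
    h=cv2.cvtColor(im,cv2.COLOR_RGB2HSV); return (h[:,:,0]>100)&(h[:,:,0]<130)&(h[:,:,1]>150)&(h[:,:,2]>60)
E
python3 - <<'E'
from h import *
ct,cs=manip.get_calibration("top"),manip.get_calibration("side")
for n,a,b in [("handle",(404,220),(372,233)),("corner",(354,231),(322,251)),("tote",(399,224),(366,270)),("tray",(178,215),(222,181)),("bottle",(343,143),(378,206)),("jar",(231,142),(297,174)),("cube",(289,276),(234,240))]:
    print(n,tri(a,ct,b,cs).round(), plane(a,ct,90 if n=="handle" else 0).round()[0,:2])
im=cv2.imread("pics/top0.png")[:,:,::-1].copy(); m=blue(im); n,l,s,cen=cv2.connectedComponentsWithStats(m.astype(np.uint8)); i=1+s[1:,4].argmax()
v,u=np.nonzero(l==i); X=plane(np.c_[u,v],ct,100)[:,:2].astype(np.float32)
print("bar",s[i],cv2.minAreaRect(X)); print(cv2.boxPoints(cv2.minAreaRect(X)).round())
im2=cv2.imread("pics/side0.png")[:,:,::-1].copy();m=blue(im2);n,l,s,cen=cv2.connectedComponentsWithStats(m.astype(np.uint8)); i=1+s[1:,4].argmax();print(s[i])
print("tray corners",plane([(152,173),(217,179),(209,266),(137,257)],ct,22).round())
cr=cv2.resize(im[150:300,310:480],(680,600),interpolation=cv2.INTER_CUBIC); cv2.imwrite("pics/crop.png",cr[:,:,::-1])
s=manip.sense(); print(s["ee_pos"],np.round(s["ee_rot"],3).tolist())
E
```

```text
handle [ 523. -286.   94.] [ 521. -284.]
corner [ 508. -173.   -2.] [ 507. -172.]
tote [ 523. -287.    2.] [ 523. -288.]
tray [555. 282.  -3.] [555. 281.]
bottle [ 746. -153.   -1.] [ 742. -149.]
jar [751. 151.  -8.] [749. 148.]
cube [395.  -5.   7.] [396.  -5.]
bar [375 194  57  51 457] ((518.9118041992188, -278.22772216796875), (150.4519500732422, 32.58263397216797), 46.71307373046875)
[[ 455. -322.]
 [ 479. -344.]
 [ 582. -235.]
 [ 559. -212.]]
[360 211  21  86 684]
tray corners [[662. 345.  22.]
 [643. 177.  22.]
 [423. 191.  22.]
 [447. 371.  22.]]
[ 272.0251521  -617.73461896  226.56314181] [[-0.915, -0.403, 0.0], [-0.403, 0.915, 0.0], [-0.0, -0.0, -1.0]]
```

View pics/crop.png

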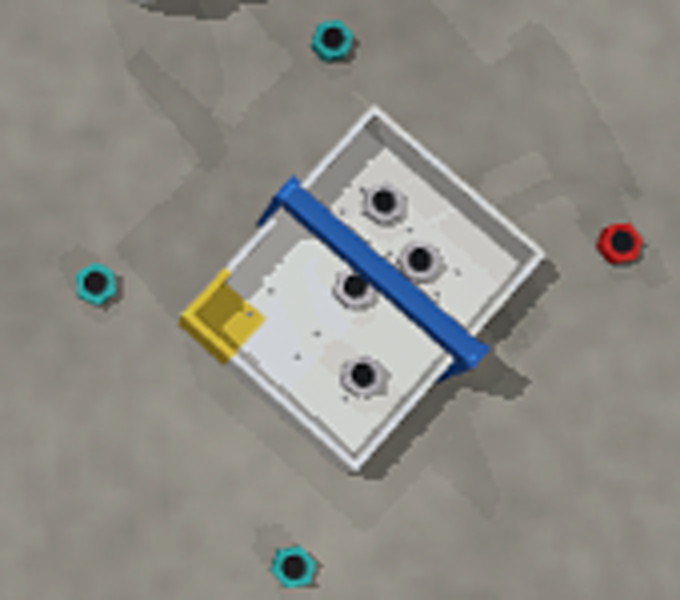

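The tote is the only white tote: it sits at pixel (400,224), with its yellow corner at (365,230) and its blue bar running from (381,197) to (429,239). The four plain nuts are inside it. The look-alike nuts all lie on the bench: turquoise at (393,160), (334,221) and (383,292), red at (465,211).

A row can't tilt the tool directly. With the gripper still empty, I'll test what the arm does with a pose out of reach.

```bash
python3 -m inch '{"series":[[0.0876,0,-0.041,0,0],[0.0876,0,-0.041,0,0],[0.0876,0,-0.041,0,0],[0.0876,0,-0.041,0,0],[0.0876,0,-0.041,0,0]]}'; python3 -m inch '{"series":[[0.0876,0,-0.041,0,0],[0.0876,0,-0.041,0,0],[0.0876,0,-0.041,0,0],[0.0876,0,-0.041,0,0],[0.0876,0,-0.041,0,0]]}'; python3 -c "
from h import *
s=manip.sense();print(np.round(s['ee_rot'],3).tolist(),np.round(s['joints'],2))"
```

```text
time: 1.32
ee_pos: [355.1, -806.9, 226.9]
ee_rot: [[-0.915, -0.403, 0.0], [-0.403, 0.915, -0.001], [-0.0, -0.001, -1.0]]
wrist_force: [1.2, -1.7, 2.0]
gripper_width: 87.4
grasp_force: 0.0
time: 1.73
ee_pos: [407.6, -926.9, 195.4]
ee_rot: [[-0.915, -0.403, 0.005], [-0.403, 0.915, -0.031], [0.008, -0.03, -1.0]]
wrist_force: [1.1, -2.6, -4.2]
gripper_width: 87.7
grasp_force: 0.0
[[-0.915, -0.403, 0.005], [-0.403, 0.915, -0.031], [0.008, -0.03, -1.0]] [-55.05  61.11  71.21   0.8  -98.5  -11.08]
```

```bash
python3 -m inch '{"series":[[0.0876,0,-0.041,0,0],[0.0876,0,-0.041,0,0],[0.0876,0,-0.041,0,0],[0.0876,0,-0.041,0,0],[0.0876,0,-0.041,0,0]]}'; python3 -c "
from h import *
s=manip.sense();print(np.round(s['ee_rot'],3).tolist(),np.round(s['joints'],2))"; python3 -m inch '{"series":[[0.0876,0,0,-0.041,0],[0.0876,0,0,-0.041,0],[0.0876,0,0,-0.041,0],[0.0876,0,0,-0.041,0],[0.0876,0,0,-0.041,0]]}';python3 -c "
from h import *
s=manip.sense();print(np.round(s['ee_rot'],3).tolist(),np.round(s['joints'],2))"
```

```text
time: 2.15
ee_pos: [437.6, -992.9, 180.4]
ee_rot: [[-0.916, -0.397, 0.061], [-0.401, 0.897, -0.186], [0.019, -0.195, -0.981]]
wrist_force: [1.0, -0.4, -0.2]
gripper_width: 87.3
grasp_force: 0.0
[[-0.916, -0.397, 0.061], [-0.401, 0.897, -0.186], [0.019, -0.195, -0.981]] [-54.89  63.07  71.64   3.27 -87.77 -11.16]
time: 2.57
ee_pos: [411.8, -924.8, 369.2]
ee_rot: [[-0.916, -0.395, 0.071], [-0.4, 0.89, -0.217], [0.022, -0.227, -0.974]]
wrist_force: [-0.1, 0.0, -0.4]
gripper_width: 87.1
grasp_force: 0.0
[[-0.916, -0.395, 0.071], [-0.4, 0.89, -0.217], [0.022, -0.227, -0.974]] [-53.54  52.07  71.69   4.14 -97.05 -11.74]
```

The test works: pushing past the reach limit tilts the tool, and the tilt stays in the commanded pose. That gives this plan:
1. Tilt the tool about 21° along the bar's direction.
2. Grip the level tote with the tool leaning that way.
3. Lift, carry to the tray, and turn −90° about the tool z. This should tip the tote about 30° toward the yellow corner.

Next I need the tilt azimuth along tote +y (about 46.7°), so I'll work out the shifts.

```bash
cat >> h.py <<'E'
def go(*targets):
    s=manip.sense(); R=np.array(s["ee_rot"]); p=np.array(s["ee_pos"])
    print("t",round(s["time"],2),"p",p.round(1),"z",R[:,2].round(3),"ytool",R[:,1].round(3),"j",np.round(s["joints"],1),"w",round(s["gripper_width"],1),"gf",s["grasp_force"],"F",np.round(s["wrist_force"],1))
    for q in targets:
        d=R.T@(np.array(q,float)-p); n=int(np.ceil(np.linalg.norm(d)/41)); print(q,n,"rows of",(d/max(n,1)/1000).round(4)); p=np.array(q,float)
E
python3 -c "
from h import *
go((620,-300,370),(620,250,370),(300,720,370),(430,1080,370))"
```

```text
t 2.57 p [ 411.8 -924.8  369.2] z [ 0.071 -0.217 -0.974] ytool [-0.395  0.89  -0.227] j [-53.5  52.1  71.7   4.1 -97.1 -11.7] w 87.1 gf 0.0 F [-0.1  0.  -0.4]
(620, -300, 370) 17 rows of [-0.0259  0.0279 -0.0071]
(620, 250, 370) 14 rows of [-0.0157  0.035  -0.0085]
(300, 720, 370) 14 rows of [ 0.0075  0.0389 -0.0089]
(430, 1080, 370) 10 rows of [-0.0263  0.0269 -0.0069]
```

```bash
I="python3 -m inch"
{ $I '{"series":[[0.0876,-0.026,0.028,-0.007,0],[0.0876,-0.026,0.028,-0.007,0],[0.0876,-0.026,0.028,-0.007,0],[0.0876,-0.026,0.028,-0.007,0],[0.0876,-0.026,0.028,-0.007,0]]}'
$I '{"series":[[0.0876,-0.026,0.028,-0.007,0],[0.0876,-0.026,0.028,-0.007,0],[0.0876,-0.026,0.028,-0.007,0],[0.0876,-0.026,0.028,-0.007,0],[0.0876,-0.026,0.028,-0.007,0]]}'
$I '{"series":[[0.0876,-0.026,0.028,-0.007,0],[0.0876,-0.026,0.028,-0.007,0],[0.0876,-0.026,0.028,-0.007,0],[0.0876,-0.026,0.028,-0.007,0],[0.0876,-0.026,0.028,-0.007,0]]}'
$I '{"series":[[0.0876,-0.016,0.035,-0.0085,0],[0.0876,-0.016,0.035,-0.0085,0],[0.0876,-0.016,0.035,-0.0085,0],[0.0876,-0.016,0.035,-0.0085,0],[0.0876,-0.016,0.035,-0.0085,0]]}'
$I '{"series":[[0.0876,-0.016,0.035,-0.0085,0],[0.0876,-0.016,0.035,-0.0085,0],[0.0876,-0.016,0.035,-0.0085,0],[0.0876,-0.016,0.035,-0.0085,0],[0.0876,-0.016,0.035,-0.0085,0]]}'
$I '{"series":[[0.0876,-0.016,0.035,-0.0085,0],[0.0876,-0.016,0.035,-0.0085,0],[0.0876,-0.016,0.035,-0.0085,0],[0.0876,-0.016,0.035,-0.0085,0],[0.0876,-0.016,0.035,-0.0085,0]]}'; } | grep -E "ee_pos|wrist_force"
python3 -c "
from h import *
go((300,720,370),(430,1080,370))"
```

```text
ee_pos: [471.1, -749.3, 368.3]
wrist_force: [2.0, -0.4, 0.7]
ee_pos: [532.8, -565.2, 367.7]
wrist_force: [1.2, 0.2, -0.2]
ee_pos: [594.1, -380.9, 367.2]
wrist_force: [1.0, -0.4, 0.0]
ee_pos: [594.7, -183.9, 367.1]
wrist_force: [0.9, 0.6, -0.1]
ee_pos: [595.8, 13.2, 367.2]
wrist_force: [1.1, -0.4, -0.2]
ee_pos: [597.0, 210.4, 367.0]
wrist_force: [1.2, -0.7, -0.2]
t 5.07 p [597.  210.4 367. ] z [ 0.072 -0.216 -0.974] ytool [-0.395  0.89  -0.227] j [  44.2   14.4    3.8   11.9  -85.3 -112. ] w 87.9 gf 0.0 F [ 1.2 -0.7 -0.2]
(300, 720, 370) 15 rows of [ 0.0045  0.038  -0.009 ]
(430, 1080, 370) 10 rows of [-0.0263  0.0269 -0.0068]
```

```bash
I="python3 -m inch"
{ $I '{"series":[[0.0876,0.0045,0.038,-0.009,0],[0.0876,0.0045,0.038,-0.009,0],[0.0876,0.0045,0.038,-0.009,0],[0.0876,0.0045,0.038,-0.009,0],[0.0876,0.0045,0.038,-0.009,0]]}'
$I '{"series":[[0.0876,0.0045,0.038,-0.009,0],[0.0876,0.0045,0.038,-0.009,0],[0.0876,0.0045,0.038,-0.009,0],[0.0876,0.0045,0.038,-0.009,0],[0.0876,0.0045,0.038,-0.009,0]]}'
$I '{"series":[[0.0876,0,0,0,-6],[0.0876,0,0,0,-6],[0.0876,0,0,0,-6],[0.0876,0,0,0,-5]]}'; } | grep -E "ee_pos|wrist_force"
python3 -c "
from h import *
go((415,950,370),(500,1180,370))"
```

```text
ee_pos: [497.4, 379.8, 368.1]
wrist_force: [0.4, 0.3, 0.2]
ee_pos: [398.5, 549.7, 369.3]
wrist_force: [0.4, 0.6, 0.6]
ee_pos: [399.5, 548.7, 368.7]
wrist_force: [0.4, 0.4, -0.4]
t 6.23 p [399.5 548.7 368.7] z [ 0.071 -0.217 -0.974] ytool [-0.725  0.659 -0.2  ] j [  74.5   23.9   19.3    7.3  -96.5 -117.2] w 87.4 gf 0.0 F [ 0.4  0.4 -0.4]
(415, 950, 370) 10 rows of [-0.03    0.0253 -0.0087]
(500, 1180, 370) 6 rows of [-0.0373  0.015  -0.0073]
```

```bash
I="python3 -m inch"
{ $I '{"series":[[0.0876,-0.026,0.0286,-0.009,0],[0.0876,-0.026,0.0286,-0.009,0],[0.0876,-0.026,0.0286,-0.009,0],[0.0876,-0.026,0.0286,-0.009,0],[0.0876,-0.026,0.0286,-0.009,0]]}'
$I '{"series":[[0.0876,-0.026,0.0286,-0.009,0],[0.0876,-0.026,0.0286,-0.009,0],[0.0876,-0.026,0.0286,-0.009,0],[0.0876,-0.026,0.0286,-0.009,0],[0.0876,-0.026,0.0286,-0.009,0]]}'; } | grep -E "ee_pos|wrist_force"
python3 -c "
from h import *
p=manip.sense()['ee_pos'];go((p[0]+70,p[1]+192,p[2]))"
```

```text
ee_pos: [383.0, 743.7, 370.7]
wrist_force: [0.8, 2.2, 1.9]
ee_pos: [338.7, 849.1, 324.8]
wrist_force: [0.5, 0.4, 1.0]
t 7.07 p [338.7 849.1 324.8] z [ 0.116 -0.149 -0.982] ytool [-0.723  0.665 -0.186] j [  83.5   55.4   71.6    8.3 -113.8 -123.4] w 87.5 gf 0.0 F [0.5 0.4 1. ]
(np.float64(408.7214606972782), np.float64(1041.0538582768215), np.float64(324.8333805758285)) 5 rows of [-0.0376  0.0154 -0.0041]
```

```bash
I="python3 -m inch"
$I '{"series":[[0.0876,-0.0376,0.0154,-0.004,0],[0.0876,-0.0376,0.0154,-0.004,0],[0.0876,-0.0376,0.0154,-0.004,0],[0.0876,-0.0376,0.0154,-0.004,0],[0.0876,-0.0376,0.0154,-0.004,0]]}' | grep -E "ee_pos|wrist_force"
python3 -c "
from h import *
p=manip.sense()['ee_pos'];go((p[0]+60,p[1]+195,p[2]))"
```

```text
ee_pos: [368.8, 919.2, 274.2]
wrist_force: [0.0, -0.6, -0.7]
t 7.48 p [368.8 919.2 274.2] z [ 0.18  -0.031 -0.983] ytool [-0.728  0.668 -0.154] j [  83.2   59.    71.6   10.8 -103.  -122.9] w 87.6 gf 0.0 F [ 0.  -0.6 -0.7]
(np.float64(428.83363283324485), np.float64(1114.2054990653387), np.float64(274.1708896790297)) 5 rows of [-0.0369  0.0173  0.001 ]
```

```bash
I="python3 -m inch"
$I '{"series":[[0.0876,-0.035,0.016,-0.014,0],[0.0876,-0.035,0.016,-0.014,0],[0.0876,-0.035,0.016,-0.012,0],[0.0876,-0.035,0.016,-0.011,0],[0.0876,-0.035,0.016,-0.01,0]]}' | grep -E "ee_pos|wrist_force"
python3 -c "
from h import *
p=manip.sense()['ee_pos'];go((p[0]+40,p[1]+185,p[2]+60))"
```

```text
ee_pos: [372.3, 973.7, 288.3]
wrist_force: [-0.2, 0.2, 0.2]
t 7.9 p [372.3 973.7 288.3] z [ 0.245  0.1   -0.964] ytool [-0.736  0.667 -0.117] j [  84.4   59.1   71.7   13.6  -95.1 -123.7] w 87.2 gf 0.0 F [-0.2  0.2  0.2]
(np.float64(412.3243409761158), np.float64(1158.6763880086046), np.float64(348.28471592868163)) 5 rows of [-0.0352  0.0174 -0.0059]
```

```bash
python3 -c "
from h import *
go((-80,860,330),(-97,1060,390))"
```

```text
t 7.9 p [372.3 973.7 288.3] z [ 0.245  0.1   -0.964] ytool [-0.736  0.667 -0.117] j [  84.4   59.1   71.7   13.6  -95.1 -123.7] w 87.2 gf 0.0 F [-0.2  0.2  0.2]
(-80, 860, 330) 12 rows of [ 0.03    0.021  -0.0135]
(-97, 1060, 390) 6 rows of [-0.0252  0.0232 -0.007 ]
```

```bash
I="python3 -m inch"
{ $I '{"series":[[0.0876,0.03,0.021,-0.0135,0],[0.0876,0.03,0.021,-0.0135,0],[0.0876,0.03,0.021,-0.0135,0],[0.0876,0.03,0.021,-0.0135,0]]}'
$I '{"series":[[0.0876,0.03,0.021,-0.0135,0],[0.0876,0.03,0.021,-0.0135,0],[0.0876,0.03,0.021,-0.0135,0],[0.0876,0.03,0.021,-0.0135,0]]}'
$I '{"series":[[0.0876,0.03,0.021,-0.0135,0],[0.0876,0.03,0.021,-0.0135,0],[0.0876,0.03,0.021,-0.0135,0],[0.0876,0.03,0.021,-0.0135,0]]}'
$I '{"series":[[0.0876,-0.026,0.0285,-0.007,0],[0.0876,-0.026,0.0285,-0.007,0],[0.0876,-0.026,0.0285,-0.007,0],[0.0876,-0.026,0.0285,-0.007,0]]}'; } | grep -E "ee_pos|wrist_force"
python3 -c "
from h import *
p=manip.sense()['ee_pos'];go((p[0]-20,p[1]+200,p[2]+60))"
```

```text
ee_pos: [224.3, 935.8, 301.8]
wrist_force: [-1.0, 0.5, 0.1]
ee_pos: [72.8, 898.0, 316.6]
wrist_force: [-0.3, 0.5, -0.1]
ee_pos: [-78.0, 860.1, 330.5]
wrist_force: [-0.1, -0.1, -0.3]
ee_pos: [-95.2, 969.8, 356.6]
wrist_force: [-1.0, 3.2, 2.2]
t 9.23 p [-95.2 969.8 356.6] z [ 0.245  0.118 -0.962] ytool [-0.738  0.666 -0.107] j [ 112.7   55.5   71.6   16.3 -104.7 -149.6] w 87.8 gf 0.0 F [-1.   3.2  2.2]
(np.float64(-115.24776552157962), np.float64(1169.8165929952902), np.float64(416.6441586135893)) 6 rows of [-0.025   0.0236 -0.0065]
```

```bash
I="python3 -m inch"
$I '{"series":[[0.0876,-0.026,0.028,-0.0065,0],[0.0876,-0.026,0.028,-0.0065,0],[0.0876,-0.026,0.028,-0.0065,0],[0.0876,-0.026,0.028,-0.0065,0],[0.0876,-0.026,0.028,-0.0065,0]]}' | grep -E "ee_pos|wrist_force"
python3 -c "
from h import *
p=manip.sense()['ee_pos'];go((p[0]-20,p[1]+200,p[2]+60))"
```

```text
ee_pos: [-102.2, 1032.0, 345.8]
wrist_force: [-0.4, -0.2, 0.4]
t 9.65 p [-102.2 1032.   345.8] z [ 0.245  0.252 -0.936] ytool [-0.76   0.65  -0.024] j [ 112.7   57.3   71.7   18.9  -95.7 -149.6] w 87.6 gf 0.0 F [-0.4 -0.2  0.4]
(np.float64(-122.17947444366482), np.float64(1232.0040912607776), np.float64(405.7902609262428)) 6 rows of [-0.0254  0.0239 -0.0018]
```

```bash
python3 -m inch '{"series":[[0.0876,0,0,0,-4]]}' >/dev/null; python3 -c "
from h import *
go((340,690,370),(600,200,370),(600,-150,370),(500,-300,330))"
```

```text
t 9.73 p [-102.6 1032.2  345.3] z [ 0.245  0.252 -0.936] ytool [-0.8    0.598 -0.048] j [ 112.7   57.3   71.6   18.9  -95.7 -145.7] w 87.6 gf 0.0 F [ 0.6  0.3 -0. ]
(340, 690, 370) 14 rows of [ 0.0007 -0.04   -0.0001]
(600, 200, 370) 14 rows of [ 0.0164 -0.0358 -0.0043]
(600, -150, 370) 9 rows of [ 0.0296 -0.0233 -0.0098]
(500, -300, 330) 5 rows of [ 0.0366 -0.0016 -0.0049]
```

```bash
python3 -m inch '{"series":[[0.0876,0,0,0,4],[0.0876,0,0,0,3]]}' >/dev/null; python3 -c "
from h import *
go((340,690,370),(600,200,370),(600,-150,370),(500,-300,330))"
```

```text
t 9.9 p [-102.2 1031.3  346.3] z [ 0.244  0.251 -0.937] ytool [-0.725  0.688 -0.005] j [ 112.7   57.2   71.7   18.9  -95.8 -152.8] w 87.7 gf 0.0 F [0.7 0.3 0.5]
(340, 690, 370) 14 rows of [-0.0043 -0.0397  0.    ]
(600, 200, 370) 14 rows of [ 0.0119 -0.0376 -0.0042]
(600, -150, 370) 9 rows of [ 0.0265 -0.0268 -0.0098]
(500, -300, 330) 5 rows of [ 0.0361 -0.0061 -0.0049]
```

```bash
I="python3 -m inch"
{ for k in 1 2 3; do $I '{"series":[[0.0876,-0.0043,-0.0395,0,0],[0.0876,-0.0043,-0.0395,0,0],[0.0876,-0.0043,-0.0395,0,0],[0.0876,-0.0043,-0.0395,0,0],[0.0876,-0.0043,-0.0395,0,0]]}'; done
for k in 1 2 3; do $I '{"series":[[0.0876,0.012,-0.0375,-0.0042,0],[0.0876,0.012,-0.0375,-0.0042,0],[0.0876,0.012,-0.0375,-0.0042,0],[0.0876,0.012,-0.0375,-0.0042,0],[0.0876,0.012,-0.0375,-0.0042,0]]}'; done
$I '{"series":[[0.0876,0.0265,-0.0265,-0.0098,0],[0.0876,0.0265,-0.0265,-0.0098,0],[0.0876,0.0265,-0.0265,-0.0098,0],[0.0876,0.0265,-0.0265,-0.0098,0]]}'; } | grep -E "ee_pos|wrist_force"
python3 -c "
from h import *
go((600,-150,370),(480,-320,300))"
```

```text
ee_pos: [38.7, 925.1, 356.6]
wrist_force: [0.3, 0.1, 1.3]
ee_pos: [196.3, 804.2, 365.6]
wrist_force: [1.1, 0.6, 0.0]
ee_pos: [353.5, 683.4, 374.4]
wrist_force: [0.4, 0.1, -0.1]
ee_pos: [445.5, 508.1, 373.9]
wrist_force: [1.3, 1.2, 0.5]
ee_pos: [538.0, 333.3, 373.9]
wrist_force: [1.0, -0.1, -0.2]
ee_pos: [631.0, 158.3, 373.6]
wrist_force: [0.5, 0.8, 0.1]
ee_pos: [629.7, 3.4, 373.3]
wrist_force: [0.3, -0.2, 0.0]
t 12.73 p [629.7   3.4 373.3] z [ 0.246  0.252 -0.936] ytool [-0.727  0.686 -0.006] j [ 10.4   4.9   1.3 -12.5 -69.8 -51. ] w 87.8 gf 0.0 F [ 0.3 -0.2  0. ]
(600, -150, 370) 4 rows of [ 0.0312 -0.0209 -0.0107]
(480, -320, 300) 6 rows of [ 0.0363 -0.0048 -0.0011]
```

```bash
I="python3 -m inch"
{ $I '{"series":[[0.0876,0.031,-0.021,-0.0107,0],[0.0876,0.031,-0.021,-0.0107,0],[0.0876,0.031,-0.021,-0.0107,0],[0.0876,0.031,-0.021,-0.0107,0]]}'
$I '{"series":[[0.0876,0.0363,-0.005,-0.002,0],[0.0876,0.0363,-0.005,-0.002,0],[0.0876,0.0363,-0.005,-0.002,0],[0.0876,0.0363,-0.005,-0.002,0],[0.0876,0,0,0,0]]}'; } | grep -E "ee_pos|wrist_force"
python3 - <<'E'
from h import *
go((480,-330,265))
c=manip.get_calibration("wrist"); im=manip.get_image("wrist"); cv2.imwrite("pics/w1.png",im[:,:,::-1]); np.save("w1c.npy",c,allow_pickle=True)
for l in ("tote_handle","tote_corner","tote"): print(l,[(round(d["p"],2),np.round(d["centre"],1).tolist()) for d in manip.landmark_of(l,"wrist")][:3])
E
```

```text
ee_pos: [600.4, -149.6, 370.4]
wrist_force: [1.3, -0.9, 0.0]
ee_pos: [517.0, -266.3, 324.4]
wrist_force: [0.3, 0.9, -0.3]
t 13.48 p [ 517.  -266.3  324.4] z [ 0.243  0.251 -0.937] ytool [-0.725  0.689 -0.003] j [-21.4   7.1   0.5 -19.4 -76.  -18.6] w 87.5 gf 0.0 F [ 0.3  0.9 -0.3]
(480, -330, 265) 3 rows of [ 0.0293 -0.0056  0.0102]
tote_handle [(0.95, [310.1, 86.9])]
tote_corner [(0.7, [367.3, 112.0]), (0.4, [310.3, 89.3])]
tote [(0.62, [312.2, 64.6])]
```

View pics/w1.png

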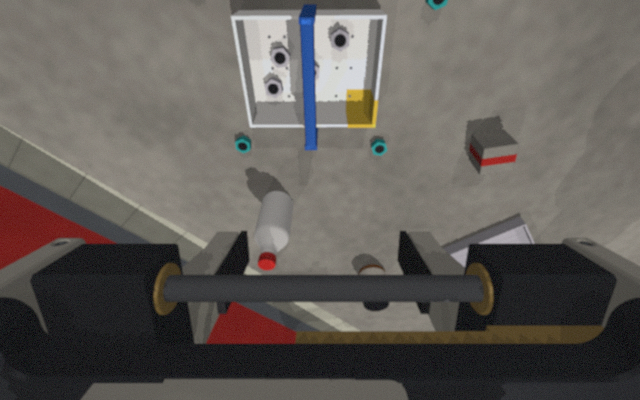

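The wrist view shows the bar running almost exactly along the image column, from (309,8) to (311,150), with the yellow corner at (362,108). So the yaw matches. I'll move to the standoff for a second view.

```bash
python3 -m inch '{"series":[[0.0876,0.0293,-0.0056,0.0102,0],[0.0876,0.0293,-0.0056,0.0102,0],[0.0876,0.0293,-0.0056,0.0102,0],[0.0876,0,0,0,0]]}' >/dev/null
python3 - <<'E'
from h import *
go()
c1=np.load("w1c.npy",allow_pickle=True).item()
c=manip.get_calibration("wrist"); im=manip.get_image("wrist"); cv2.imwrite("pics/w2.png",im[:,:,::-1]); np.save("w2c.npy",c,allow_pickle=True)
L={}
for l in ("tote_handle","tote_corner","tote"):
    r=manip.landmark_of(l,"wrist"); L[l]=r[0]["centre"] if r else None; print(l,[(round(d["p"],2),np.round(d["centre"],1).tolist()) for d in r][:2])
ct=manip.get_calibration("top")
if L["tote_handle"] is not None:
    print("w1w2",tri((310.1,86.9),c1,L["tote_handle"],c).round(1),"top-w2",tri((404,220),ct,L["tote_handle"],c).round(1),"top-w1",tri((404,220),ct,(310.1,86.9),c1).round(1))
print("corner top-w1",tri((354,231),ct,(367.3,112),c1).round(1))
for nm,cc in (("w1",c1),("w2",c)):
    m=blue(cv2.imread(f"pics/{nm}.png")[:,:,::-1].copy()); n,l,s,_=cv2.connectedComponentsWithStats(m.astype(np.uint8)); i=1+s[1:,4].argmax(); v,u=np.nonzero(l==i)
    X=plane(np.c_[u,v],cc,100)[:,:2].astype(np.float32); r=cv2.minAreaRect(X); print(nm,s[i],np.round(r[0],1),np.round(r[1],1),round(r[2],1), plane(np.c_[u,v].mean(0),cc,92).round(1))
E
```

```text
t 14.02 p [ 482.1 -326.8  263.1] z [ 0.241  0.254 -0.937] ytool [-0.727  0.686 -0.   ] j [-29.1  10.7  -2.5 -20.8 -72.6  -8.7] w 87.6 gf 0.0 F [-0.2  0.6 -1. ]
tote_handle [(0.81, [319.5, 164.5]), (0.56, [352.9, 106.0])]
tote_corner [(0.77, [377.5, 174.1])]
tote [(0.62, [323.8, 128.1]), (0.6, [318.6, 164.6])]
w1w2 [ 521.6 -286.5   90. ] top-w2 [ 522.4 -285.    86.2] top-w1 [ 521.  -284.4   86. ]
corner top-w1 [ 508.4 -172.6   -9.8]
w1 [ 299    5   18  145 1577] [ 518.7 -288.1] [161.1  16.2] 46.0 [[ 509.8 -297.8   92. ]]
w2 [ 315   76   14  144 1572] [ 512.5 -295.4] [180.1  13. ] 46.7 [[ 502.7 -305.5   92. ]]
```

```bash
python3 -c "
from h import *
go((506.7,-301.5,147),(526.3,-280.9,71.5))"
```

```text
t 14.22 p [ 485.  -325.8  268.3] z [ 0.246  0.251 -0.936] ytool [-0.728  0.685 -0.007] j [-28.9  10.5  -2.2 -20.8 -72.7  -8.9] w 87.8 gf 0.0 F [ 0.1 -0.2 -1.3]
(506.7, -301.5, 147) 4 rows of [0.003  0.0004 0.0312]
(526.3, -280.9, 71.5) 2 rows of [-0.      0.0002  0.0403]
```

```bash
python3 -m inch '{"series":[[0.0876,0.003,0.0004,0.031,0],[0.0876,0.003,0.0004,0.031,0],[0.0876,0.003,0.0004,0.031,0],[0.0876,0.003,0.0004,0.031,0],[0.0876,0,0,0,0]]}' >/dev/null
python3 - <<'E'
from h import *
go((526.3,-280.9,71.5))
c=manip.get_calibration("wrist"); im=manip.get_image("wrist"); cv2.imwrite("pics/w3.png",im[:,:,::-1])
m=blue(im); n,l,s,_=cv2.connectedComponentsWithStats(m.astype(np.uint8)); i=1+s[1:,4].argmax(); v,u=np.nonzero(l==i)
X=plane(np.c_[u,v],c,100)[:,:2].astype(np.float32); r=cv2.minAreaRect(X); print(s[i],np.round(r[0],1),np.round(r[1],1),round(r[2],1))
o=np.array(r[0])-np.array([526.3,-280.9])+np.array([.246,.251])*19; print("perp offset along tool y",o@np.array([-.728,.685]))
E
```

```text
t 14.63 p [ 504.6 -298.5  142.2] z [ 0.24   0.257 -0.936] ytool [-0.728  0.685  0.001] j [-25.8  16.2 -11.2 -23.2 -58.4  -6. ] w 87.7 gf 0.0 F [-0.7  1.  -0.1]
(526.3, -280.9, 71.5) 2 rows of [-0.0005 -0.0019  0.038 ]
[ 304   77   24  198 3639] [ 507.3 -300.3] [168.5  13.8] 47.1
perp offset along tool y 0.3772994270019048
```

View pics/w3.png

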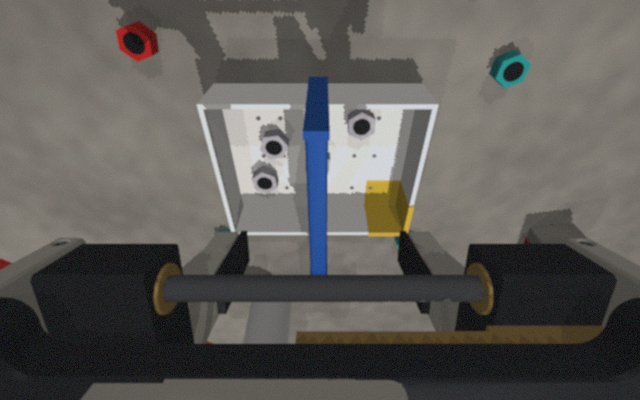

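The bar is centred between the open fingers, with nothing else in the way. I'll descend and grip.

```bash
I="python3 -m inch"
$I '{"series":[[0.0876,0,-0.001,0.026,0],[0.0876,0,-0.001,0.026,0],[0.0876,0,-0.001,0.025,0],[0.0876,0,0,0,0]]}' | grep -E "ee_pos|wrist_force"
$I '{"series":[[0.01,0,0,0,0],[0.01,0,0,0,0],[0.01,0,0,0,0],[0.01,0,0,0,0],[0.01,0,0,0,0]]}' 50
$I '{"series":[[0.01,0,0,0,0],[0.01,0,0,0,0],[0.01,0,0,0,0]]}'
python3 -c "
from h import *
p=manip.sense()['ee_pos'];go((p[0],p[1],p[2]+30),(p[0],p[1],p[2]+150),(p[0]+20,p[1]+540,p[2]+150))"
```

```text
ee_pos: [527.0, -283.5, 73.5]
wrist_force: [-0.6, -0.2, 0.2]
time: 15.43
ee_pos: [526.9, -285.5, 76.3]
ee_rot: [[-0.641, -0.727, 0.247], [-0.682, 0.687, 0.251], [-0.352, -0.008, -0.936]]
wrist_force: [-0.2, 0.1, 0.0]
gripper_width: 59.7
grasp_force: 0.0
time: 15.68
ee_pos: [526.4, -285.1, 75.0]
ee_rot: [[-0.641, -0.727, 0.245], [-0.682, 0.687, 0.252], [-0.351, -0.006, -0.936]]
wrist_force: [0.0, 0.3, 0.3]
gripper_width: 39.9
grasp_force: 0.0
t 15.68 p [ 526.4 -285.1   75. ] z [ 0.245  0.252 -0.936] ytool [-0.727  0.687 -0.006] j [-23.7  21.  -13.7 -25.2 -50.6  -4.2] w 39.9 gf 0.0 F [0.  0.3 0.3]
(np.float64(526.44460360174), np.float64(-285.0646648055471), np.float64(104.95813646499488)) 1 rows of [-0.0105 -0.0002 -0.0281]
(np.float64(526.44460360174), np.float64(-285.0646648055471), np.float64(224.95813646499488)) 3 rows of [-0.0141 -0.0002 -0.0374]
(np.float64(546.44460360174), np.float64(254.93533519445288), np.float64(224.95813646499488)) 14 rows of [-0.0272  0.0254  0.0101]
```

```bash
I="python3 -m inch"
$I '{"series":[[0.01,0,0.0025,0.003,0],[0.01,0,0,0,0],[0.01,0,0,0,0],[0.01,0,0,0,0],[0.01,0,0,0,0]]}'
$I '{"series":[[0.01,0,0,0,0],[0.01,0,0,0,0],[0.01,0,0,0,0]]}'|grep -E "time|ee_pos|force|width"
```

```text
time: 16.1
ee_pos: [525.4, -282.5, 71.8]
ee_rot: [[-0.641, -0.727, 0.245], [-0.682, 0.686, 0.252], [-0.351, -0.006, -0.936]]
wrist_force: [0.4, 0.1, -2.0]
gripper_width: 13.8
grasp_force: 50.0
time: 16.35
ee_pos: [525.4, -282.5, 71.8]
wrist_force: [0.9, -0.8, -1.6]
gripper_width: 13.7
grasp_force: 50.0
```

```bash
I="python3 -m inch"
{ $I '{"series":[[0.01,-0.0035,0,-0.0094,0],[0.01,-0.0053,0,-0.014,0],[0.01,-0.007,0,-0.0187,0],[0.01,-0.007,0,-0.0187,0],[0.01,-0.007,0,-0.0187,0]]}'
$I '{"series":[[0.01,-0.007,0,-0.0187,0],[0.01,-0.007,0,-0.0187,0],[0.01,-0.0053,0,-0.014,0],[0.01,-0.0035,0,-0.0094,0],[0.01,0,0,0,0]]}'; }| grep -E "ee_pos|force|width"
python3 - <<'E'
from h import *
p=manip.sense()['ee_pos'];go((p[0]+20,p[1]+540,p[2]))
for n in ("side","top"): cv2.imwrite(f"pics/{n}1.png",manip.get_image(n)[:,:,::-1])
E
```

```text
ee_pos: [524.3, -281.9, 157.7]
wrist_force: [0.4, -1.0, -4.7]
gripper_width: 13.5
grasp_force: 50.0
ee_pos: [525.3, -282.3, 224.5]
wrist_force: [-0.1, -0.7, -3.9]
gripper_width: 13.6
grasp_force: 50.0
t 17.18 p [ 525.3 -282.3  224.5] z [ 0.248  0.25  -0.936] ytool [-0.727  0.686 -0.009] j [-22.9  12.   -6.1 -21.1 -65.5 -12.6] w 13.6 gf 49.9992710351944 F [-0.1 -0.7 -3.9]
(np.float64(545.2634267214893), np.float64(257.650431369352), np.float64(224.48643988825233)) 14 rows of [-0.0273  0.0254  0.01  ]
```

View pics/side1.png

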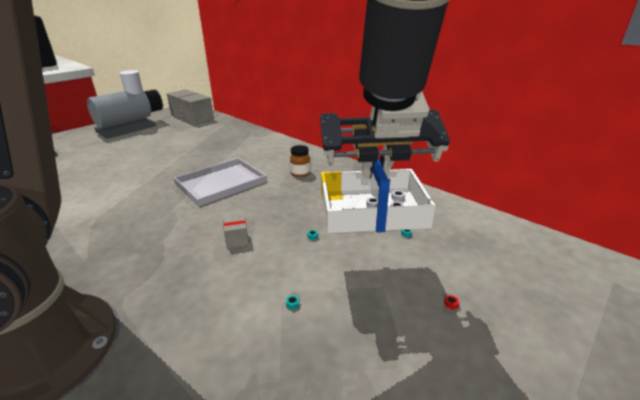

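```bash
cat > fin.py <<'E'
from h import *
from scipy.spatial.transform import Rotation as Ro
R0=np.array([[-.641,-.727,.246],[-.682,.686,.2515],[-.3515,-.007,-.936]]); p0=np.array([525.4,-282.5,71.8])
yaw=-43.3; T=Ro.from_euler("z",yaw,degrees=True).as_matrix(); t0=np.array([521.7,-285.7,0])
C=R0.T@T; o=R0.T@(t0-p0)   # tote in tool
def tote(R,p): return R@C, R@o+p
cor=np.array([[-86,66,4],[-90,70,0],[90,-70,45],[-90,70,45],[90,70,0],[-90,-70,0]])
E
python3 - <<'E'
from fin import *
s=manip.sense(); R=np.array(s["ee_rot"]); p=np.array(s["ee_pos"])
for f in (0,-80,-90,-100,-110):
    Rf=R@Ro.from_euler("z",f,degrees=True).as_matrix(); RT,oT=tote(Rf,p); X=(cor@RT.T+oT); print(f,"slopes -x,+y",np.degrees(np.arcsin(RT[2,:2])).round(1),"tilt",np.degrees(np.arccos(RT[2,2])).round(1)); print((X-p).round().tolist())
E
```

```text
0 slopes -x,+y [-0.1 -0. ] tilt 1.0
[[-21.0, 104.0, -68.0], [-21.0, 110.0, -72.0], [14.0, -116.0, -27.0], [-21.0, 109.0, -27.0], [110.0, -14.0, -72.0], [-117.0, 8.0, -72.0]]
-80 slopes -x,+y [ 19.9 -16.1] tilt 26.1
[[-66.0, -0.0, -107.0], [-69.0, 1.0, -113.0], [116.0, -14.0, 27.0], [-88.0, 3.0, -73.0], [68.0, 100.0, -52.0], [-1.0, -116.0, -75.0]]
-90 slopes -x,+y [ 20.2 -19.5] tilt 28.7
[[-59.0, -15.0, -110.0], [-63.0, -15.0, -116.0], [115.0, 6.0, 32.0], [-84.0, -14.0, -77.0], [53.0, 108.0, -54.0], [21.0, -117.0, -69.0]]
-100 slopes -x,+y [ 19.8 -23. ] tilt 31.2
[[-51.0, -29.0, -111.0], [-54.0, -29.0, -118.0], [111.0, 26.0, 37.0], [-77.0, -31.0, -79.0], [38.0, 113.0, -57.0], [43.0, -115.0, -63.0]]
-110 slopes -x,+y [ 18.8 -26.5] tilt 33.4
[[-40.0, -41.0, -112.0], [-43.0, -42.0, -118.0], [103.0, 45.0, 40.0], [-67.0, -46.0, -81.0], [22.0, 115.0, -60.0], [64.0, -109.0, -56.0]]
```

```bash
python3 -c "
from fin import *
s=manip.sense();R=np.array(s['ee_rot']);p=np.array(s['ee_pos']);d=R.T@(np.array([608,298,225])-p);print(d.round(),(d/20).round(1))"
```

```text
[-450.  337.  163.] [-22.5  16.8   8.2]
```

```bash
I="python3 -m inch"
{ $I '{"series":[[0.01,-0.006,0.0045,0.0022,0],[0.01,-0.012,0.009,0.0043,0],[0.01,-0.018,0.0135,0.0065,0],[0.01,-0.0225,0.0168,0.0082,0],[0.01,-0.0225,0.0168,0.0082,0]]}'
for k in 1 2 3; do $I '{"series":[[0.01,-0.0225,0.0168,0.0082,0],[0.01,-0.0225,0.0168,0.0082,0],[0.01,-0.0225,0.0168,0.0082,0],[0.01,-0.0225,0.0168,0.0082,0]]}'; done
$I '{"series":[[0.01,-0.0225,0.0168,0.0082,0],[0.01,-0.0225,0.0168,0.0082,0],[0.01,-0.012,0.009,0.0043,0],[0.01,-0.006,0.0045,0.0022,0],[0.01,0,0,0,0]]}'; }| grep -E "ee_pos|width|wrist_f"
python3 - <<'E'
from h import *
go((608,298,225))
cv2.imwrite("pics/side2.png",manip.get_image("side")[:,:,::-1])
E
```

```text
ee_pos: [539.0, -176.3, 220.5]
wrist_force: [1.6, 1.3, -4.3]
gripper_width: 13.9
ee_pos: [555.7, -60.0, 221.4]
wrist_force: [0.6, -0.1, -4.6]
gripper_width: 14.1
ee_pos: [572.3, 55.7, 221.9]
wrist_force: [0.4, -0.1, -4.8]
gripper_width: 13.7
ee_pos: [589.1, 171.3, 222.2]
wrist_force: [0.0, -0.9, -4.0]
gripper_width: 13.4
ee_pos: [601.1, 252.3, 222.3]
wrist_force: [0.4, 0.7, -3.3]
gripper_width: 13.7
t 19.12 p [601.1 252.3 222.3] z [ 0.242  0.251 -0.937] ytool [-0.728  0.685 -0.005] j [ 38.2   8.4 -17.9  -4.  -43.5 -79. ] w 13.7 gf 49.99977171421051 F [ 0.4  0.7 -3.3]
(608, 298, 225) 2 rows of [-0.0183  0.0131  0.0053]
```

```bash
I="python3 -m inch"
{ $I '{"series":[[0.01,-0.015,0.011,0.0044,0],[0.01,-0.015,0.011,0.0044,0],[0.01,-0.006,0.004,0.0018,0],[0.01,0,0,0,-2],[0.01,0,0,0,-4]]}'
for k in 1 2 3; do $I '{"series":[[0.01,0,0,0,-6],[0.01,0,0,0,-6],[0.01,0,0,0,-6],[0.01,0,0,0,-6]]}'; done
$I '{"series":[[0.01,0,0,0,-6],[0.01,0,0,0,-5],[0.01,0,0,0,-4],[0.01,0,0,0,-2],[0.01,0,0,0,0]]}'; }| grep -E "ee_pos|width|wrist_f"
python3 - <<'E'
from fin import *
go()
s=manip.sense(); RT,oT=tote(np.array(s["ee_rot"]),np.array(s["ee_pos"])); print((cor@RT.T+oT).round().tolist(),np.degrees(np.arcsin(RT[2,:2])).round(1))
for n in ("side","top"): cv2.imwrite(f"pics/{n}3.png",manip.get_image(n)[:,:,::-1])
a=[cv2.imread("pics/side3.png")[60:310,100:420],cv2.imread("pics/top3.png")[100:350,40:360]]
cv2.imwrite("pics/f3.png",cv2.resize(np.hstack(a),(800,312)))
E
```

```text
ee_pos: [608.4, 295.1, 226.1]
wrist_force: [-0.2, 0.1, -4.3]
gripper_width: 13.6
ee_pos: [608.5, 294.4, 226.2]
wrist_force: [0.9, -0.4, -4.8]
gripper_width: 13.8
ee_pos: [608.5, 294.4, 226.2]
wrist_force: [0.2, 0.8, -3.6]
gripper_width: 13.6
ee_pos: [608.5, 294.4, 226.3]
wrist_force: [-0.3, 0.4, -4.0]
gripper_width: 13.6
ee_pos: [608.5, 294.5, 226.3]
wrist_force: [-0.1, -0.0, -5.4]
gripper_width: 13.9
t 21.0 p [608.5 294.5 226.3] z [ 0.244  0.251 -0.937] ytool [-0.575 -0.74  -0.348] j [ 41.4  10.2 -15.9  -2.2 -43.5  11.7] w 13.9 gf 49.998491406440735 F [-0.1 -0.  -5.4]
[[553.0, 272.0, 116.0], [550.0, 272.0, 109.0], [722.0, 311.0, 261.0], [528.0, 271.0, 148.0], [654.0, 405.0, 171.0], [640.0, 178.0, 160.0]] [ 20.  -21.3]
```

View pics/f3.png

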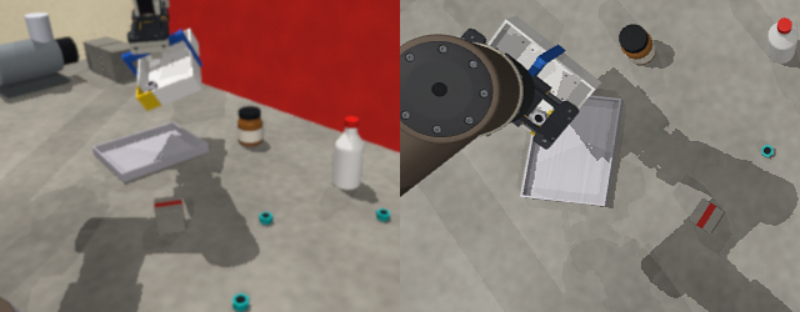

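```bash
python3 - <<'E'
from fin import *
s=manip.sense();R=np.array(s['ee_rot']);print((R.T@[0,0,-25]).round(1))
cw=manip.get_calibration("wrist");im=manip.get_image("wrist"); cv2.imwrite("pics/w4.png",im[:,:,::-1])
r={n:manip.landmark_of("tote_corner",n) for n in ("wrist","top","side")}
for n in r: print(n,[(round(d["p"],2),np.round(d["centre"]).tolist()) for d in r[n]][:2])
RT,oT=tote(R,np.array(s["ee_pos"])); c=RT@cor[0]+oT
for n in r:
    cc=manip.get_calibration(n); q=P(cc)@np.r_[c,1]; print(n,"pred",(q[:2]/q[2]).round())
for l in("nut0",): print([(round(d["p"],2),np.round(d["centre"]).tolist()) for d in manip.landmark_of(l,"wrist")], [(round(d["p"],2),np.round(d["centre"]).tolist()) for d in manip.landmark_of(l,"top")])
E
```

```text
[-0.9  8.7 23.4]
wrist [(0.66, [417.0, 238.0]), (0.42, [321.0, 268.0])]
top []
side [(0.91, [220.0, 146.0])]
wrist pred [422. 232.]
top pred [165. 208.]
side pred [218. 146.]
[(0.94, [406.0, 224.0]), (0.93, [414.0, 202.0]), (0.73, [374.0, 226.0]), (0.63, [345.0, 223.0])] [(0.5, [384.0, 291.0]), (0.47, [153.0, 196.0]), (0.44, [331.0, 222.0]), (0.42, [393.0, 159.0])]
```

View pics/w4.png

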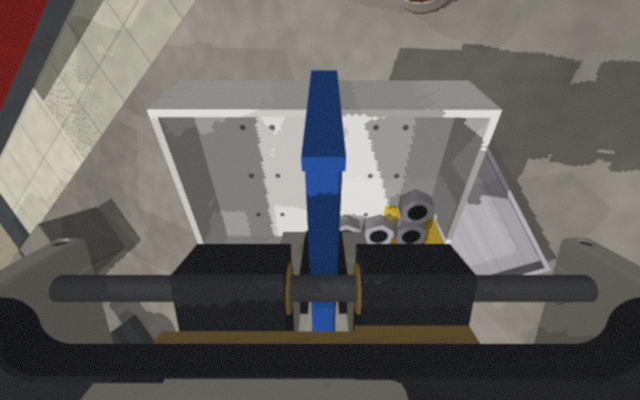

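Three nuts sit in a touching row along the +y wall and one sits on the −x wall, all running from the yellow corner. I'll measure how far each is from the corner, and lower the tote a little.

```bash
I="python3 -m inch"
$I '{"series":[[0.01,0,0.002,0.006,0],[0.01,0,0.003,0.0085,0],[0.01,0,0.003,0.0085,0],[0.01,0,0,0,0],[0.01,0,0,0,0]]}' | grep -E "ee_pos|wrist_f"
cat >> fin.py <<'E'
def nuts():
    s=manip.sense(); cw=manip.get_calibration("wrist"); im=manip.get_image("wrist"); RT,oT=tote(np.array(s["ee_rot"]),np.array(s["ee_pos"]))
    Rc,tc=np.array(cw["R"]),np.array(cw["t"])
    c2=dict(cw,R=Rc@RT,t=Rc@oT+tc)   # camera seen from tote frame
    print("t",s["time"],"corner z",(RT@cor[1]+oT).round())
    for d in manip.landmark_of("nut0","wrist"): print(round(d["p"],2),np.round(d["centre"]),plane(d["centre"],c2,4).round(1)[0,:2], end=" ")
    m=manip.trace("nut0","wrist")
    for d in m: q=np.argwhere(d["mask"]).mean(0)[::-1]; print("\nmask",round(d["p"],2),q.round(),plane(q,c2,12).round(1)[0,:2], d["mask"].sum())
    return im
E
python3 -c "
from fin import *
nuts()"
```

```text
ee_pos: [609.5, 295.3, 201.0]
wrist_force: [0.8, -0.9, -4.1]
t 21.8167 corner z [551. 273.  84.]
0.85 [371. 225.] [-41.   56.5] 0.76 [415. 201.] [-73.5  29.2] 0.65 [345. 223.] [-18.6  54.4] 
mask 0.79 [416. 207.] [-72.3  28.3] 970

mask 0.77 [350. 224.] [-21.3  47.7] 292

mask 0.62 [378. 230.] [-45.6  54.5] 710

mask 0.56 [409. 232.] [-72.4  56.9] 637
```

The tilt and placing are right, and the far nut of the row is about 67 mm from the corner. A gentle shake along the tote's x should pack them tighter.

```bash
I="python3 -m inch"
{ $I '{"series":[[0.01,0.008,0.012,0,0],[0.01,-0.008,-0.012,0,0],[0.01,0.008,0.012,0,0],[0.01,-0.008,-0.012,0,0]]}'
$I '{"series":[[0.01,0.008,0.012,0,0],[0.01,-0.008,-0.012,0,0],[0.01,0,0,0,0],[0.01,0,0,0,0],[0.01,0,0,0,0]]}'; } | grep -E "ee_pos|wrist_f"
python3 -c "
from fin import *
nuts()"
```

```text
ee_pos: [609.1, 293.1, 201.8]
wrist_force: [-0.8, -0.9, -5.5]
ee_pos: [610.0, 295.8, 202.9]
wrist_force: [-0.5, 0.3, -4.3]
t 22.7167 corner z [552. 273.  86.]
0.77 [414. 201.] [-73.5  29.3] 0.67 [407. 224.] [-72.   55.8] 0.62 [345. 224.] [-18.3  55.9] 0.58 [371. 225.] [-40.7  56.4] 
mask 0.91 [415. 207.] [-72.1  28.7] 1020

mask 0.73 [350. 224.] [-21.4  48.2] 281

mask 0.71 [408. 233.] [-71.9  58. ] 597

mask 0.7 [377. 230.] [-45.2  54.6] 705
```

All four nuts are still in the tote, touching and settled in the yellow corner, which is about 85 mm up over the middle of the tray. I'll let the arm come to rest and hand in.

```bash
python3 -m inch '{"series":[[0.01,0,0,0,0],[0.01,0,0,0,0],[0.01,0,0,0,0],[0.01,0,0,0,0],[0.01,0,0,0,0]]}' | grep -E "time|ee_pos|width|grasp" && python3 -c "
from workcell import manip
print(manip.sense()['joint_vel']); print(manip.sign_off())"
```

```text
time: 23.28
ee_pos: [610.0, 295.7, 202.6]
gripper_width: 14.1
grasp_force: 50.0
[ 0.04665853  0.03898002 -0.10261502 -0.04118732  0.04726794 -0.00137599]
the job is handed in; nothing more can be done
None
```

I handed the job in at 23.3 s with the arm still holding the tote by its blue handle: it is tilted about 30°, and its yellow corner is lowest, about 85 mm up over the middle of the drip tray. No nut spilled: all four lie touching at that corner, but three are in a row, so the farthest is about 67 mm from it, and a gentle shake did not pack them tighter.

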